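# Index a keyed shaft between bench centres

## Task

The pump shaft between the bench centres has its keyway leaning over to the robot's right. Turn the shaft on its centres until the keyway faces straight up, and only then press the index plunger above it all the way down, so that its blade sits home in the keyway and locks the shaft. Let go of everything, and leave the loose things on the bench where they are.

Things in the scene. Friction and masses are not known exactly. Their poses are not given: they have to be found in the camera images.
- bench_centres: grey and bare-steel bench centres bolted to the bench, 150 x 385 x 220 mm. Origin on the bench top below the shaft's axis, half-way between the stocks; y along the shaft's level axis, roughly towards the robot; x roughly to the robot's left; z up. Stocks: y = +-115 to 167 mm (handwheel to -195), x within 39 mm, z up to 132 mm (clamp lever on the far one 148 mm). Bed top z = 24 mm
- overarm (a point): middle of the lower edge (shaft side) of the flat steel bar beside and above the shaft, on its left (x 63, z 176 mm of bench_centres). The bar is 336 mm long, 20 mm thick, 44 mm high, on two posts at y = +-150 mm. A hand that grips the shaft from straight above strikes it; lean the hand to the right, away from the bar, 22 to 50 degrees
- bridge (a point): lower end of the grey bridge that carries the plunger, above the shaft (x 0, y 77, z 152 mm of bench_centres). It is 40 mm wide at most, reaches from the bar over the shaft to x = -15 mm, z = 152 to 190 mm (220 mm near the bar)
- pump_shaft (a joint): angle of the shaft about its axis, rad: 0 when the keyway faces straight up, positive when the keyway leans to the robot's right (towards -x of bench_centres). Starts between 0.45 and 1.05. It turns either way with light friction (0.08 N m) and stays where it is left
- shaft_barrel (a point): point on the shaft's axis in the middle of the part that is free to grip (y = -30 mm of bench_centres): a plain steel barrel 40 mm in diameter from y = -74 to +14 mm. Its z axis points towards the side on which the keyway is and turns with the shaft. A grip of about 20 N turns it without slipping
- keyway (a point): middle of the keyway's mouth, on the surface of the 36 mm diameter seat at the near end of the shaft (y = 64 mm of bench_centres). The keyway is a straight slot along the shaft, 10 mm wide, 5 mm deep, 68 mm long, open at the shaft's near end
- plunger_top (a point): centre of the top of the index plunger's round black knob, 32 mm in diameter (flat top 26 mm). It stands straight above the shaft's axis (x = 0, y = 77 mm of bench_centres), top at z = 232 mm when fully raised and 214 mm when home
- plunger (a joint): how far the plunger is pressed down, m: 0 raised, 0.018 home. Starts below 0.003. It slides stiffly (4 to 5 N; about 15 N seats it) and stays where it is left. Its blade, 8 mm wide with a chamfered tip, starts 13 mm above the shaft and fits only the keyway, otherwise it stops on the shaft at about 0.0135. The chamfer draws in a shaft that is up to 0.1 rad off
- spanner: open-ended spanner, 30 x 147 x 6 mm, loose, to the right of the near end of the bench centres
- dish: small blue dish of pins, 50 x 70 x 32 mm, loose, right of the bench centres
- tin: round tin, 68 mm in diameter, 42 mm high, loose, left of the bench centres
- pliers: pliers, 42 x 152 x 12 mm, loose, right of the bench centres
- screwdriver: screwdriver, 26 x 206 x 22 mm, loose, left of the bench centres
- caliper: caliper, 72 x 223 x 10 mm, loose, front left on the bench

How it is judged:
On the way, in this order (a step that is already met when the one before it is completed fails the run):
1. the shaft is turned until its keyway faces up, within 0.16 rad, with the plunger still raised (value of joint pump_shaft between -0.16 and 0.16 rad and value of joint plunger below 0.008 m), for 0.2 s.
2. the plunger is pressed home, its blade in the keyway (value of joint plunger above 0.0162 m and value of joint pump_shaft between -0.09 and 0.09 rad), for 0.2 s.
At the end, for the whole second after the job is handed in: The plunger is home (pressed down at least 16.2 of 18 mm) with its blade in the keyway, the keyway faces up within 0.09 rad, and the shaft is at rest (all of step 2 and velocity of joint pump_shaft between -0.05 and 0.05 rad/s); the robot touches nothing.
It fails at once if one of the loose things lying around is moved more than 40 mm (distance of any of spanner, dish, tin, pliers, screwdriver, caliper from where it was at the start of the episode above 0.04 m).
It also fails if it takes over 64 s, if anything falls off the work surface, if the arm or the gripper's body presses on something with over 40 N, if the wrist force passes 120 N, or if a joint passes its speed limit or range.

## Robot

A 6-joint arm with a two-finger parallel gripper is mounted at the origin on a cart in front of the work surface, level with it; the furniture and walls round the work are solid. World frame = base frame: x ahead of the robot, y to its left, z up, the work surface at z = 0. Lengths are in m, angles in rad, forces in N, time in s.
With the tool pointing down it reaches from about 0.375 to 0.925 m from the base axis. Payload 5.7 kg.
Tool frame: the origin (TCP) lies midway between the tips of the shut fingers; the grasp point (between the pads) lies 19 mm behind it; z points along the fingers, y is the line along which they close (so a half turn about z gives the same grasp; the last joint's range is limited). The gripper opens to 88 mm and grips with 3 to 60 N. Pads are 20 mm wide; open, the fingers measure 115 mm over their backs; the gripper's body (75 mm by 178 mm) begins 61 mm behind the grasp point.
Start: joints at [1.056, 0.359, 1.51, -0, 1.272, -0.115], TCP at [0.234, 0.553, 0.223] pointing down, gripper open.
Joint ranges: [-2.97, 2.97], [-1.01, 2.36], [0.21, 2.38], [-0.96, 4.11], [0.2, 2.71], [-2.98, 2.98]. Speed limits (rad/s): [2.39, 2.39, 3.14, 3.14, 3.14, 3.14].

## Interface

Orientations are given as a unit quaternion [x, y, z, w].
In Python, from station import sense, capture, get_calibration, sign_off, look_for, masks_of, spot_point gives the robot as it stands.
- The arm moves only by the tool servo_tool, never from a script. Its arguments are lists of equal length, an entry for each row: "offset": the shift along the tool's x, y, z in mm, a list of three; "yaw": the turn about the tool's z in rad. A call has 1 to 20 rows; each row shifts and turns the commanded pose from where the row before left it, along the tool's axes as they then stand; what a row does not reach is not made up. A row lasts 1/8 s, in which the tool goes at most 62.5 mm and 10.7 degrees, less where a joint would pass 70% of its speed; a pose out of reach is approached as far as the arm can. A call with a gripper value outside its range is refused whole. "grip" is the opening in per cent of the stroke, from 0 (shut) to 100 (fully open), set as the call begins (left out, the last holds). The fingers move at their own pace and stop on an object; "force" is the grip in N (left out, the last holds). Time passes only in rows, so rows that do not move let the fingers close. It gives the time, the measured TCP pose, the force, the opening and the grip force at its end, in the units of the state.
- sense(): the state, without advancing time (a new reading comes with each control period).
- capture(name): name is "side" or "top"; returns (picture, depth): 384x512x3 uint8, red, green, blue; 384x512 float32, m along the optical axis (not along the pixel's ray), 0 where there is no reading.
- get_calibration(name): a dict with "fovy" (degrees; the focal length in pixels is half the picture's height over the tangent of half this angle, whatever the lens; pixels are square), "cx", "cy" (the principal point, pixels), "world_from_camera" (4x4, takes a point from camera to world coordinates). Camera axes: x right, y down, z forward; pixel columns grow to the right and rows downward; lengths in m; the calibration is good to about 2 mm. A picture is of the moment at which its call begins. get_calibration takes no time and is no camera call.
- sign_off(): hands the job in; it is judged then, once.
Trained networks look in the newest picture that a camera, given by its name, has taken for a name from the list of things; names that differ only in an ending like _2 or _b are one class to them, and where a whole thing is asked for, a point or a joint stands for the part that bears it (a point fixed in the world has none). Each returns a list of dicts, best first, with "conf" (0 to 1); they miss things now and then, are a little off and sometimes report something else, mostly with a low value. They report only what shows in the picture. A call takes as long as a camera call.
- look_for(camera, target): "centre" ([column, row] in pixels, amid what is visible of it).
- masks_of(camera, target): "mask" (384x512 bool, what is visible of it) and "centre" ([column, row] in pixels, amid what is visible of it).
- spot_point(camera, target): "centre" ([column, row] in pixels: a listed point, or the origin of a listed thing).
The state is a dict: "clock": time; "joints": joint angles; "qd": joint speeds; "joint_torque": joint torques, N m; "position": TCP position; "tool_rot": TCP orientation; "wrist_force": force on the tool from outside, world axes, zero at the start; "moment": the same for the moment, N m; "opening": opening from 0.0 (shut) to 1.0 (fully open); "grip_force": force on a finger pad.
Only numpy, scipy, OpenCV 4.12 (cv2) and the standard library are available. Lean on these libraries where they do the work, as an engineer would, in place of code of your own. Each camera call takes 0.05 s, during which the arm holds its last target. There are 200 camera calls.

## Working session

There is one attempt and no reset: what is moved stays moved. The work goes in short steps, Python scripts to look and compute and a tool call to move; the robot and the scene stay as the last step left them, time stands still between calls to the robot, and variables do not carry over. Pictures are saved under pics/ and viewed, at most 10 in all, crops included, and the job is handed in when it is done.

Besides the shell and the picture viewer there is one more tool, called as name(argument=value, ...), one argument or row to a line, values as JSON. servo_tool: Moves the arm, as the interface text tells. Its arguments: {"type":"object","properties":{"offset":{"type":"array","items":{"type":"array","items":{"type":"number"}}},"yaw":{"type":"array","items":{"type":"number"}},"grip":{"type":"number"},"force":{"type":"number"}},"required":["offset","yaw"]}

```bash
mkdir -p pics; ls
cat > h.py <<'E'
import numpy as np,cv2
from station import *
def K(n):
    c=get_calibration(n);f=192/np.tan(np.radians(c['fovy'])/2);return f,c['cx'],c['cy'],np.array(c['world_from_camera'])
def ray(n,p):
    f,cx,cy,T=K(n);d=T[:3,:3]@np.array([(p[0]-cx)/f,(p[1]-cy)/f,1]);return T[:3,3],d
def proj(n,P):
    f,cx,cy,T=K(n);q=np.linalg.inv(T)@np.append(P,1);return np.array([cx+f*q[0]/q[2],cy+f*q[1]/q[2]])
def tri(p1,p2):
    o1,d1=ray('side',p1);o2,d2=ray('top',p2);A=np.stack([d1,-d2],1);s=np.linalg.lstsq(A,o2-o1,rcond=None)[0]
    a=o1+d1*s[0];b=o2+d2*s[1];return (a+b)/2,np.linalg.norm(a-b)
def cloud(n,D):
    f,cx,cy,T=K(n);v,u=np.mgrid[:384,:512];return np.stack([(u-cx)/f*D,(v-cy)/f*D,D],-1)@T[:3,:3].T+T[:3,3]
E
python3 - <<'E'
from h import *
im={}
for n in('side','top'):
    p,d=capture(n);cv2.imwrite(f'pics/{n}0.png',p[...,::-1]);np.save(f'{n}_d.npy',d);C=cloud(n,d)
    f,cx,cy,T=K(n);print(n,f,cx,cy,T.round(3).tolist())
    for t in('bench_centres','overarm','bridge','shaft_barrel','keyway','plunger_top'):
        r=spot_point(n,t)[:1]
        for q in r:
            c=q['centre'];im[n,t]=c;u,v=int(round(c[0])),int(round(c[1]));print(t,np.round(c,1),round(q['conf'],2),C[min(v,383),min(u,511)].round(3))
for t in('bench_centres','overarm','bridge','shaft_barrel','keyway','plunger_top'):
    if ('side',t) in im and ('top',t) in im: print(t,tri(im['side',t],im['top',t]))
s=sense();print(s['clock'],s['position'],s['tool_rot'],s['wrist_force'],s['opening'])
E
```

```text
pics
side 389.7869378955685 250.15745741496318 182.026874572308 [[0.996, -0.047, 0.077, 0.412], [-0.09, -0.544, 0.834, -0.857], [0.003, -0.838, -0.546, 0.763], [0.0, 0.0, 0.0, 1.0]]
bench_centres [255.1 224.5] 0.92 [0.511 0.045 0.021]
overarm [266.3 165.4] 0.89 [ 0.593  0.429 -0.004]
bridge [236.3 178.7] 0.62 [0.459 0.095 0.152]
shaft_barrel [269.1 165.3] 0.69 [0.597 0.378 0.025]
keyway [238.5 189.7] 0.69 [0.464 0.097 0.112]
plunger_top [237.2 152.8] 0.52 [0.464 0.111 0.229]
top 423.4768945018988 260.5611654252397 192.85373063347944 [[-0.025, -0.999, 0.045, 0.47], [-1.0, 0.025, 0.002, 0.073], [-0.003, -0.045, -0.999, 1.282], [0.0, 0.0, 0.0, 1.0]]
bench_centres [263.4 195.1] 0.57 [0.517 0.069 0.125]
overarm [238.3 180.1] 0.67 [0.552 0.131 0.22 ]
bridge [250.9 216. ] 0.86 [0.461 0.1   0.231]
shaft_barrel [265.5 183.1] 0.87 [0.549 0.06  0.121]
keyway [255.3 215.6] 0.74 [0.461 0.091 0.225]
plunger_top [249.3 219.6] 0.66 [0.451 0.105 0.232]
bench_centres (array([0.51731473, 0.06749106, 0.00089195]), np.float64(0.007762434743974882))
overarm (array([0.55373388, 0.13321097, 0.17072649]), np.float64(0.003661311512535377))
bridge (array([0.46023915, 0.10273522, 0.14816756]), np.float64(1.4614845401840266e-05))
shaft_barrel (array([0.54624466, 0.06177853, 0.21335159]), np.float64(0.006625694091160933))
keyway (array([0.46313501, 0.09128197, 0.11683621]), np.float64(0.004768155566075771))
plunger_top (array([0.45821844, 0.10429171, 0.23368673]), np.float64(0.012081767942157135))
0.7 [0.23352266 0.55265376 0.22264626] [ 1.98566357e-01  9.80087445e-01 -3.88478226e-05 -1.79305282e-05] [ 0.31195576 -0.02845944  0.96205034] 0.9989573845468418
```

Run:
```python
import cv2,numpy as np
a=cv2.imread('pics/side0.png');b=cv2.imread('pics/top0.png')
A=cv2.resize(a[90:290,140:400],None,fx=3,fy=3,interpolation=cv2.INTER_CUBIC);cv2.imwrite('pics/sidec.png',A)
B=cv2.resize(b[90:290,130:390],None,fx=3,fy=3,interpolation=cv2.INTER_CUBIC);cv2.imwrite('pics/topc.png',B)
```

```text
(no output)
```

View pics/sidec.png

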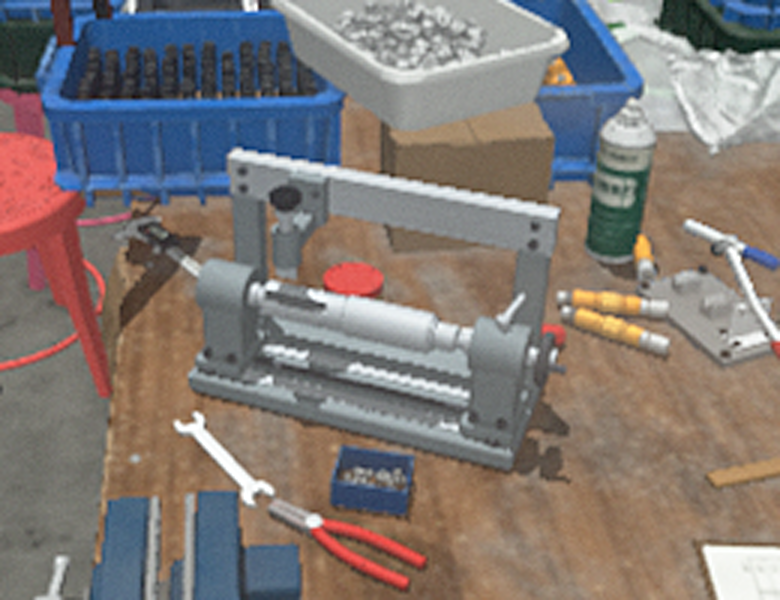

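View pics/topc.png

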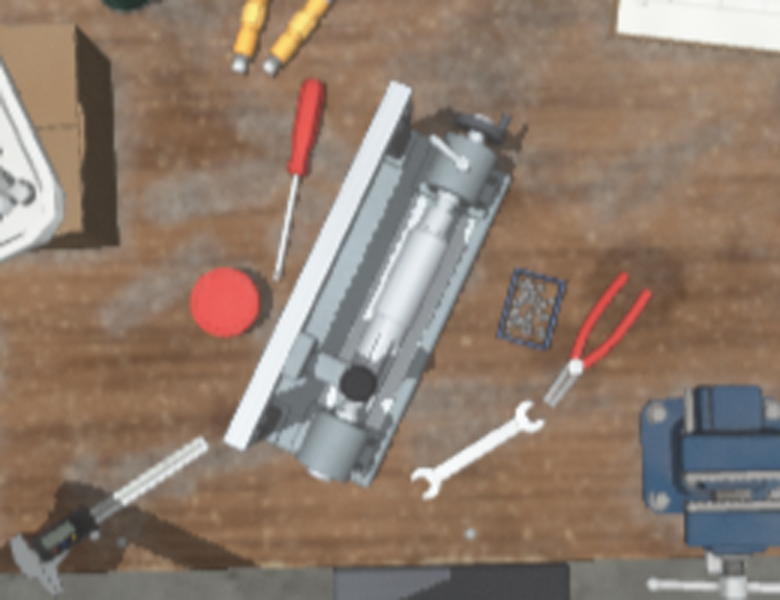

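Run:
```python
from h import *
d=np.load('top_d.npy');C=cloud('top',d)
z=C[...,2];m=(z>0.208)&(z<0.229)&(C[...,0]>.3)&(C[...,0]<.75)&(C[...,1]>-.05)&(C[...,1]<.25)
n,l,s,c=cv2.connectedComponentsWithStats(m.astype('uint8'));i=1+np.argmax(s[1:,4]);print(s[i])
P=C[l==i];r=cv2.minAreaRect((P[:,:2]*1000).astype('float32'));print('bar',r,np.median(P[:,2]))
# exclude bridge: keep via PCA of strip
bx=cv2.boxPoints(r);print(bx)
q=P[:,:2].mean(0);w,V=np.linalg.eigh(np.cov(P[:,:2].T));print(q,V[:,1],w)
m=(z>0.2285)&(z<.245)&(abs(C[...,0]-.455)<.05)&(abs(C[...,1]-.1)<.05);K_=C[m];print('knob',m.sum(),K_.mean(0),K_.min(0),K_.max(0),K_[:,2].max())
e=-V[:,1]*np.sign(V[0,1]); # y axis towards robot
ex=np.array([e[1],-e[0]]);print('ey',e,'ex',ex)
a=(P[:,:2]-q);print('across',np.percentile(a@ex,[0,2,50,98,100]),'along',np.percentile(a@e,[0,100]))
# shaft barrel: ridge points
m=(z>.09)&(z<.15)
B=C[m][:,:2]-q;u=B@ex;v=B@e
for lo in(-.07,-.05,-.03,-.01,.0):
    k=(abs(v-lo-.005)<.005)&(u<-.03)&(u>-.11);print(lo,k.sum(),u[k].min(),u[k].max(),C[m][k][:,2].max())
```

```text
[ 204  117   63  123 1205]
bar ((555.0741577148438, 128.52049255371094), (39.358802795410156, 334.73236083984375), 63.77353286743164) 0.21956992796438102
[[396.2409  184.82951]
 [696.514    36.90449]
 [713.9074   72.21147]
 [413.63434 220.13649]]
[0.55154819 0.13844483] [-0.90137352  0.43304246] [5.96529977e-05 9.21007524e-03]
knob 95 [0.45870219 0.10568342 0.23055682] [0.44369516 0.09055546 0.22850942] [0.47115948 0.12043295 0.23580983] 0.23580983047052895
ey [-0.90137352  0.43304246] ex [0.43304246 0.90137352]
across [-0.0261967  -0.01988339  0.00045826  0.01208193  0.01366609] along [-0.17485743  0.15985923]
-0.07 50 -0.09143552557072461 -0.05284285030334404 0.13002491773097624
-0.05 50 -0.09068339607523905 -0.05200308791314865 0.12856461757232385
-0.03 50 -0.08993420201679883 -0.05123324589747067 0.1282619976135504
-0.01 52 -0.09027301413277808 -0.05167525408776727 0.12764157695456557
0.0 52 -0.09003942067643043 -0.051406899775706776 0.12813745338811366
```

Run:
```python
from h import *
from scipy.optimize import least_squares
d=np.load('top_d.npy');C=cloud('top',d);z=C[...,2]
q=np.array([.55155,.13844]);e=np.array([-.90137,.43304]);ex=np.array([.43304,.90137])
m=(z>0.21)&(z<0.229)&(C[...,0]>.3)&(C[...,0]<.75)&(C[...,1]>-.05)&(C[...,1]<.25)
B=C[m][:,:2]-q;u=B@ex;v=B@e
k=(u>-.012)&((v<.03)|(v>.13));k&=abs(v)<.18
vv=v[k];uu=u[k];p=np.polyfit(vv,uu,1);print('bar slope',p, np.percentile(vv,[0,100]))
# cylinder fit of barrel from both clouds
ps=[]
for n in('top','side'):
    D=np.load(f'{n}_d.npy');Q=C if n=='top' else cloud('side',D)
    w=Q[...,:2]-q;u=w@ex;v=w@e
    k=(v>-.075)&(v<-.002)&(u>-.095)&(u<-.047)&(Q[...,2]>.085)&(Q[...,2]<.145);X=np.c_[u[k],v[k],Q[...,2][k]];print(n,len(X));ps.append(X)
for X in ps+[np.vstack(ps)]:
    f=lambda t:np.hypot(X[:,0]-t[0]-t[1]*(X[:,1]+.04),X[:,2]-t[2])-.02
    r=least_squares(f,[-.071,0,.107],loss='soft_l1',f_scale=.002);print(r.x,np.sqrt(np.mean(r.fun**2)))
```

```text
bar slope [0.00947912 0.00150136] [-0.17485296  0.15986227]
top 380
side 332
[-0.07121735  0.01737321  0.10457819] 0.0017846071845761162
[-0.07047118  0.02032065  0.10342737] 0.001592176474309228
[-0.07070391  0.01791849  0.10409078] 0.0017773345038386867
```

```bash
cat >> h.py <<'E'
ey=np.array([-.8944,.4475,0]);ex=np.array([.4475,.8944,0]);O=np.array([.5280,.0720,0]);AZ=.1045
def F(x,y,z): return O+ex*x+ey*y+np.array([0,0,z])
def unwrap(n,img,r=.018):
    g=cv2.cvtColor(img,cv2.COLOR_RGB2GRAY)
    ths=np.arange(-.6,2.2,.05);ys=np.arange(.03,.099,.004)
    M=np.array([[proj(n,F(-r*np.sin(t),y,AZ+r*np.cos(t))) for y in ys] for t in ths],'float32')
    return ths,ys,cv2.remap(g,M[...,0],M[...,1],cv2.INTER_LINEAR)
E
python3 - <<'E'
from h import *
for n in('side',):
    I=cv2.imread(f'pics/{n}0.png')[...,::-1].copy();t,y,U=unwrap(n,I)
    print((y*1000).round().astype(int))
    for a,b in zip(t,U): print(round(a,2),*b, ' ')
for t in('keyway','plunger_top'):
  print(t,proj('side',F(0,.077,.232)))
E
```

```text
[30 34 38 42 46 50 54 58 62 66 70 74 78 82 86 90 94 98]
-0.6 163 160 147 141 196 169 156 165 113 120 113 113 119 122 126 145 166 173  
-0.55 165 161 148 142 194 168 158 167 114 120 112 114 119 122 127 148 166 174  
-0.5 167 161 150 145 196 168 160 169 115 121 112 114 120 124 127 150 171 177  
-0.45 170 163 154 150 196 169 166 169 117 121 112 115 121 125 129 156 173 180  
-0.4 175 166 158 164 200 170 170 168 120 123 112 117 121 127 130 160 178 184  
-0.35 181 171 165 174 203 174 177 170 123 124 112 118 123 128 131 166 184 188  
-0.3 187 177 171 187 210 177 185 169 125 126 114 120 124 130 134 173 191 195  
-0.25 197 185 179 198 215 181 193 169 128 128 116 121 125 132 139 181 200 201  
-0.2 203 194 187 209 222 191 204 169 131 129 119 123 127 134 144 189 209 208  
-0.15 210 206 198 219 228 202 214 167 132 131 122 126 129 134 148 199 218 210  
-0.1 215 216 208 228 230 214 224 168 133 133 125 128 131 135 151 207 229 212  
-0.05 220 221 218 235 231 224 236 169 133 134 128 131 133 135 154 215 238 218  
0.0 226 226 229 239 234 231 247 169 134 135 132 133 135 135 155 225 240 225  
0.05 232 231
[... 2637 characters left out ...]
8 126 124 122 131 132 130 130 130 131 134 129 129 137 136 134 135 138 139  
1.85 128 122 120 131 130 130 130 131 129 133 130 125 135 137 135 132 135 137  
1.9 131 123 118 131 132 129 131 133 127 132 131 128 133 138 136 130 132 135  
1.95 133 129 117 130 133 131 131 135 131 131 132 130 134 138 138 126 128 133  
2.0 135 134 120 130 134 134 132 136 133 133 132 132 136 137 139 124 124 131  
2.05 136 139 126 129 135 137 134 138 136 137 133 134 138 139 141 121 119 129  
2.1 137 143 130 133 135 140 138 139 137 139 135 136 141 141 142 120 115 125  
2.15 139 147 134 136 135 142 142 141 139 142 139 138 142 143 144 120 111 121  
keyway [235.3373647  152.92743312]
plunger_top [235.3373647  152.92743312]
```

Shaft axis and frame found: the keyway is the dark slot at about side pixel (238,190), leaning about 0.8 rad. The servo can't tilt the hand, so I'll roll the barrel with the shut fingertips pressed on its crown, using a narrow hand orientation that clears the bar.

servo_tool(
  offset=[
    [0, 0, -40],
    [0, 0, -40],
    [-24, -26, 0],
    [-24, -26, 0],
    [-24, -26, 0],
    [-24, -26, 0],
    [-24, -26, 0],
    [-24, -26, 0],
    [-24, -26, 0],
    [-24, -26, 0],
    [-24, -26, 0],
    [-24, -26, 0],
    [-24, -26, 0],
    [-24, -26, 0],
    [0, 0, 0],
  ],
  yaw=[0, 0, 0, 0, 0, 0, 0, 0, 0, 0, 0, 0, 0, 0, 0],
  grip=0,
  force=20,
)

```text
clock: 2.58
position: [0.378, 0.1516, 0.3028]
tool_rot: [0.2, 0.98, -0.0, 0.0]
wrist_force: [0.0, 0.0, -0.9]
opening: 0.005
grip_force: 0.0
```

servo_tool(
  offset=[
    [0, 0, 0],
    [0, 0, 0],
    [0, 0, 0],
    [0, 0, 0],
    [0, 0, 0],
    [0, 0, 0],
    [0, 0, 0],
    [0, 0, 0],
    [0, 0, 0],
    [0, 0, 0],
  ],
  yaw=[0.18, 0.18, 0.18, 0.18, 0.18, 0.18, 0.18, 0.18, 0.18, 0.015],
)

```text
clock: 3.82
position: [0.377, 0.154, 0.3027]
tool_rot: [0.85, 0.526, 0.0, -0.0]
wrist_force: [0.4, 0.6, -0.1]
opening: 0.007
grip_force: 0.0
```

```bash
cat >> h.py <<'E'
from scipy.spatial.transform import Rotation as Rn
def go(P):
    s=sense();R=Rn.from_quat(s['tool_rot']).as_matrix();print('clock',s['clock'],'pos',s['position'].round(4) if hasattr(s['position'],'round') else s['position']);print('R',R.round(3).tolist());print('joints',np.round(s['joints'],2),'F',np.round(s['wrist_force'],1))
    p=np.array(s['position'])-O;print('bench frame',(p@ex).round(4),(p@ey).round(4),p[2].round(4))
    if P is not None: print('offset mm',(R.T@(P-np.array(s['position']))*1000).round(1))
E
python3 -c "
from h import *
go(F(-.006,-.05,.30))"
```

```text
clock 3.825 pos [0.377  0.154  0.3027]
R [[0.446, 0.895, -0.0], [0.895, -0.446, 0.0], [0.0, -0.0, -1.0]]
joints [ 0.22 -0.    1.77  0.    1.38  0.68] F [ 0.4  0.6 -0.1]
bench frame 0.0058 0.1717 0.3027
offset mm [-12.1 221.7   2.6]
```

servo_tool(
  offset=[
    [-3, 37, 0],
    [-3, 37, 0],
    [-3, 37, 0],
    [-3, 37, 0],
    [0, 37, 0],
    [0, 37, 0],
    [0, 0, 40],
    [0, 0, 40],
    [0, 0, 40],
    [0, 0, 32],
    [0, 0, 0],
    [0, 0, 0],
  ],
  yaw=[0, 0, 0, 0, 0, 0, 0, 0, 0, 0, 0, 0],
)

```text
clock: 5.32
position: [0.5714, 0.0434, 0.1518]
tool_rot: [0.85, 0.526, 0.001, 0.0]
wrist_force: [0.8, -0.2, 0.9]
opening: 0.01
grip_force: 0.0
```

```bash
python3 -c "
from h import *
go(F(-.007,-.05,.13))
a,_=capture('side');cv2.imwrite('pics/s1.png',cv2.resize(a[90:290,140:400],None,fx=3,fy=3,interpolation=cv2.INTER_CUBIC)[...,::-1])"
```

```text
clock 5.325 pos [0.5714 0.0434 0.1518]
R [[0.446, 0.895, 0.001], [0.895, -0.446, -0.0], [0.001, 0.001, -1.0]]
joints [-0.04  0.39  1.65  0.    1.09  0.42] F [ 0.8 -0.2  0.9]
bench frame -0.0061 -0.0516 0.1518
offset mm [-0.9 -1.6 21.7]
```

View pics/s1.png

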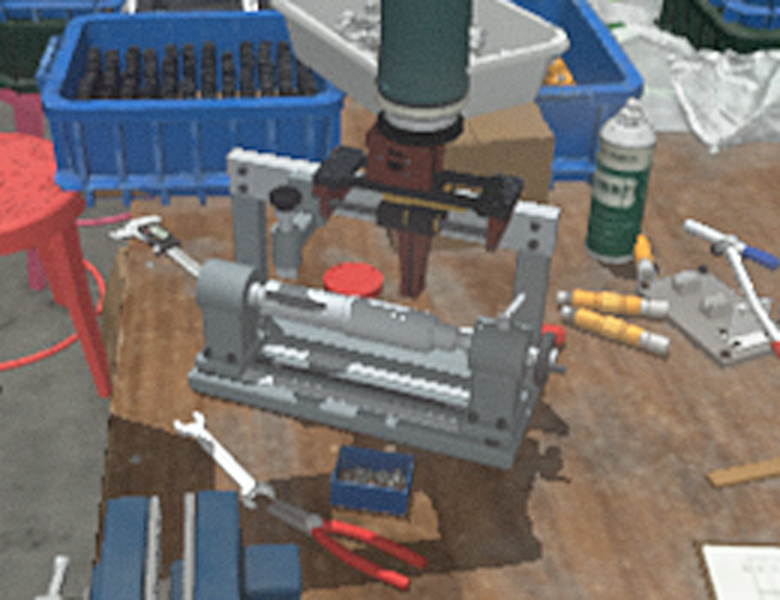

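The fingertips (crop 410,295) hang above the barrel, and the hand clears the knob (287,195) and the bar. Lowering onto the crown.

servo_tool(
  offset=[
    [0, 0, 12],
    [0, 0, 10],
    [0, 0, 4],
    [0, 0, 1],
    [0, 0, 0],
  ],
  yaw=[0, 0, 0, 0, 0],
)

```text
clock: 6.0
position: [0.5701, 0.0431, 0.125]
tool_rot: [0.851, 0.526, -0.0, -0.0]
wrist_force: [-5.4, -0.2, 13.9]
opening: 0.004
grip_force: 7.1
```

servo_tool(
  offset=[
    [0, 0, 0.5],
    [2, 0, 0],
    [2, 0, 0],
    [2, 0, 0],
    [0, 0, 0],
  ],
  yaw=[0, 0, 0, 0, 0],
)

```text
clock: 6.62
position: [0.5726, 0.0483, 0.1248]
tool_rot: [0.851, 0.526, -0.0, 0.0]
wrist_force: [-6.6, 0.1, 16.5]
opening: 0.004
grip_force: 8.8
```

```bash
cat >> h.py <<'E'
def ang():
    I,_=capture('side');t,y,U=unwrap('side',I);k=(y>.036)&(y<.054)
    m=np.array([proj('side',F(0,0,0))]) 
    for a,b in zip(t,U): print(round(a,2),int(b[(y>.037)&(y<.096)].mean()),int(b[k].mean()),int(b[(y>.087)&(y<.096)].mean()),end=' | ')
    print()
E
python3 -c "
from h import *
go(None);ang()"
```

```text
clock 6.625 pos [0.5726 0.0483 0.1248]
R [[0.447, 0.894, -0.001], [0.894, -0.447, -0.0], [-0.001, -0.0, -1.0]]
joints [-0.04  0.43  1.67 -0.    1.04  0.43] F [-6.6  0.1 16.5]
bench frame -0.0012 -0.0505 0.1248
-0.6 147 173 166 | -0.55 148 174 168 | -0.5 150 178 173 | -0.45 152 182 179 | -0.4 155 188 184 | -0.35 158 194 191 | -0.3 163 202 198 | -0.25 167 209 207 | -0.2 172 216 216 | -0.15 176 223 225 | -0.1 179 229 229 | -0.05 182 234 234 | 0.0 183 235 231 | 0.05 181 231 227 | 0.1 177 225 222 | 0.15 170 215 216 | 0.2 159 197 204 | 0.25 147 177 183 | 0.3 130 147 155 | 0.35 114 123 126 | 0.4 102 103 98 | 0.45 95 92 89 | 0.5 95 93 96 | 0.55 97 98 103 | 0.6 100 104 109 | 0.65 103 111 118 | 0.7 109 119 129 | 0.75 119 130 141 | 0.8 130 141 153 | 0.85 140 152 164 | 0.9 150 160 176 | 0.95 159 169 186 | 1.0 166 174 189 | 1.05 168 175 187 | 1.1 166 171 184 | 1.15 162 165 176 | 1.2 157 159 168 | 1.25 153 155 158 | 1.3 150 150 154 | 1.35 148 145 159 | 1.4 147 141 168 | 1.45 147 138 176 | 1.5 146 136 181 | 1.55 145 134 182 | 1.6 143 131 183 | 1.65 141 129 184 | 1.7 137 127 176 | 1.75 134 125 163 | 1.8 130 125 148 | 1.85 128 125 135 | 1.9 126 125 124 | 1.95 126 125 117 | 2.0 127 128 114 | 2.05 129 130 114 | 2.1 131 133 113 | 2.15 133 135 113 |
```

servo_tool(
  offset=[
    [2, 0, 0],
    [2, 0, 0],
    [2, 0, 0],
    [1.5, 0, 0],
    [0, 0, 0],
  ],
  yaw=[0, 0, 0, 0, 0],
)

```text
clock: 7.3
position: [0.576, 0.0549, 0.1248]
tool_rot: [0.851, 0.526, -0.0, 0.0]
wrist_force: [-6.5, -0.6, 18.1]
opening: 0.003
grip_force: 8.6
```

```bash
python3 -c "
from h import *
go(None);ang()"
```

```text
clock 7.3 pos [0.576  0.0549 0.1248]
R [[0.447, 0.894, -0.001], [0.894, -0.447, -0.001], [-0.001, -0.0, -1.0]]
joints [-0.02  0.43  1.66 -0.    1.04  0.44] F [-6.5 -0.6 18.1]
bench frame 0.0062 -0.0506 0.1248
-0.6 136 155 171 | -0.55 136 155 173 | -0.5 137 156 176 | -0.45 138 157 179 | -0.4 140 160 179 | -0.35 141 162 180 | -0.3 143 165 181 | -0.25 144 166 182 | -0.2 145 167 182 | -0.15 145 165 182 | -0.1 144 163 178 | -0.05 142 158 174 | 0.0 137 150 162 | 0.05 131 141 150 | 0.1 125 132 136 | 0.15 118 123 124 | 0.2 113 117 117 | 0.25 110 114 118 | 0.3 111 119 126 | 0.35 116 128 136 | 0.4 125 142 150 | 0.45 136 158 167 | 0.5 148 171 183 | 0.55 159 182 199 | 0.6 168 190 214 | 0.65 175 197 222 | 0.7 179 199 223 | 0.75 178 196 221 | 0.8 175 190 215 | 0.85 172 185 206 | 0.9 169 181 198 | 0.95 167 177 192 | 1.0 165 172 193 | 1.05 163 165 199 | 1.1 160 157 204 | 1.15 158 151 206 | 1.2 156 146 202 | 1.25 153 142 199 | 1.3 150 138 192 | 1.35 147 138 177 | 1.4 145 139 159 | 1.45 143 141 144 | 1.5 140 140 135 | 1.55 138 138 134 | 1.6 135 136 134 | 1.65 133 134 135 | 1.7 131 132 134 | 1.75 129 130 132 | 1.8 128 129 130 | 1.85 127 128 128 | 1.9 128 128 126 | 1.95 128 129 124 | 2.0 130 131 121 | 2.05 132 134 118 | 2.1 134 136 116 | 2.15 135 138 114 |
```

servo_tool(
  offset=[
    [0, 0, -6],
    [-10, 0, 0],
    [0, 0, 0],
    [0, 0, 4.5],
    [0, 0, 1],
    [0, 0, 0.8],
    [2, 0, 0],
    [1.5, 0, 0],
    [0, 0, 0],
  ],
  yaw=[0, 0, 0, 0, 0, 0, 0, 0, 0],
)

```text
clock: 8.48
position: [0.5739, 0.049, 0.1248]
tool_rot: [0.851, 0.526, 0.0, 0.001]
wrist_force: [-5.9, -1.3, 20.1]
opening: 0.009
grip_force: 10.3
```

```bash
python3 -c "
from h import *
go(None);ang()"
```

```text
clock 8.475 pos [0.5739 0.049  0.1248]
R [[0.447, 0.894, 0.001], [0.894, -0.447, -0.001], [-0.0, 0.001, -1.0]]
joints [-0.03  0.43  1.67 -0.    1.04  0.43] F [-5.9 -1.3 20.1]
bench frame -0.0 -0.0514 0.1248
-0.6 129 140 142 | -0.55 129 140 142 | -0.5 130 139 143 | -0.45 130 139 143 | -0.4 132 140 142 | -0.35 132 140 142 | -0.3 133 141 140 | -0.25 134 141 139 | -0.2 134 141 138 | -0.15 133 139 136 | -0.1 132 136 132 | -0.05 130 132 129 | 0.0 126 127 126 | 0.05 123 123 124 | 0.1 121 123 122 | 0.15 120 128 121 | 0.2 124 143 126 | 0.25 130 157 138 | 0.3 140 178 155 | 0.35 150 193 174 | 0.4 161 205 195 | 0.45 170 213 213 | 0.5 176 216 222 | 0.55 179 213 229 | 0.6 179 207 231 | 0.65 177 199 227 | 0.7 174 193 220 | 0.75 172 189 212 | 0.8 170 185 206 | 0.85 168 178 207 | 0.9 165 171 210 | 0.95 163 165 211 | 1.0 161 161 209 | 1.05 159 157 204 | 1.1 156 152 200 | 1.15 154 148 190 | 1.2 152 149 177 | 1.25 151 151 162 | 1.3 150 151 151 | 1.35 147 149 146 | 1.4 145 146 142 | 1.45 143 144 139 | 1.5 141 142 138 | 1.55 140 141 137 | 1.6 138 138 137 | 1.65 136 136 137 | 1.7 134 134 136 | 1.75 131 131 133 | 1.8 129 128 131 | 1.85 128 126 129 | 1.9 127 125 127 | 1.95 128 126 125 | 2.0 129 128 123 | 2.05 131 130 120 | 2.1 133 133 119 | 2.15 134 135 117 |
```

servo_tool(
  offset=[
    [0, 0, -20],
    [0, 0, -25],
    [0, 0, -40],
    [-20, 30, -20],
    [-20, 30, 0],
    [-20, 30, 0],
    [0, 0, 0],
  ],
  yaw=[0, 0, 0, 0, 0, 0, 0],
)

```text
clock: 9.4
position: [0.6284, -0.0467, 0.2271]
tool_rot: [0.851, 0.525, -0.0, 0.0]
wrist_force: [-0.5, 0.2, 0.1]
opening: 0.002
grip_force: 0.0
```

```bash
python3 -c "
from h import *
go(F(0,.077,.29));a,_=capture('side');b,_=capture('top')
def cr(n,I,P):
    c=proj(n,P);M=np.float32([[8,0,-8*c[0]+195],[0,8,-8*c[1]+250]]);return cv2.warpAffine(I,M,(390,500),flags=cv2.INTER_CUBIC)
cv2.imwrite('pics/c2.png',np.hstack([cr('side',a,F(0,.055,AZ+.018)),cr('top',b,F(0,.04,AZ+.018))])[...,::-1])
for y in (.034,.04,.046,.05):
    xs=np.arange(-.026,.027,.002);g=cv2.cvtColor(b,cv2.COLOR_RGB2GRAY);M=np.array([[proj('top',F(x,y,AZ+.018)) for x in xs]],'float32');print(y,cv2.remap(g,M[...,0],M[...,1],1))
"
```

```text
clock 9.4 pos [ 0.6284 -0.0467  0.2271]
R [[0.45, 0.893, 0.0], [0.893, -0.45, -0.001], [-0.0, 0.0, -1.0]]
joints [-0.18  0.4   1.44 -0.    1.31  0.28] F [-0.5  0.2  0.1]
bench frame -0.0612 -0.1429 0.2271
offset mm [  60.6 -220.   -63. ]
0.034 [[156 154 150 135 131 148 177 199 210 211 192 172 151 165 185 196 216 220
  209 183 152 147 150 154 155 154 149]]
0.04 [[154 154 151 138 145 160 180 198 201 170 127 101 100 106 126 180 215 222
  214 199 174 152 150 155 155 156 156]]
0.046 [[155 153 145 127 123 134 150 165 173 144 115  96  98 104 123 178 216 222
  212 194 163 156 156 157 156 155 157]]
0.05 [[155 154 146 130 119 124 131 136 135 121  99  96  98 102 124 171 220 219
  213 200 182 167 159 156 155 154 145]]
```

View pics/c2.png

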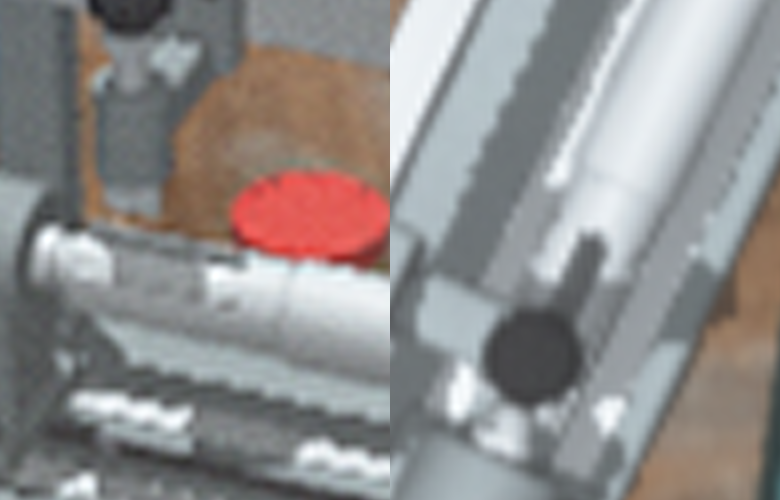

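The slot (590,260 in the top crop) sits midway across the seat, so the keyway faces up within a few hundredths of a rad. Now over to the plunger.

servo_tool(
  offset=[
    [0, 0, -35],
    [0, 0, -28],
    [10, -37, 0],
    [10, -37, 0],
    [10, -37, 0],
    [10, -37, 0],
    [10, -37, 0],
    [10, -35, 0],
    [0, 0, 0],
    [0, 0, 20],
    [0, 0, 20],
    [0, 0, 10],
    [0, 0, 0],
  ],
  yaw=[0, 0, 0, 0, 0, 0, 0, 0, 0, 0, 0, 0, 0],
)

```text
clock: 11.12
position: [0.4571, 0.1074, 0.2403]
tool_rot: [0.851, 0.526, -0.001, -0.0]
wrist_force: [0.3, -0.5, -0.2]
opening: 0.004
grip_force: 0.0
```

```bash
python3 -c "
from h import *
go(F(0,.077,.232));ang()"
```

```text
clock 11.125 pos [0.4571 0.1074 0.2403]
R [[0.447, 0.894, -0.002], [0.894, -0.447, -0.0], [-0.001, -0.001, -1.0]]
joints [ 0.08  0.15  1.75 -0.    1.24  0.55] F [ 0.3 -0.5 -0.2]
bench frame -0.0001 0.0793 0.2403
offset mm [0.1 2.3 8.3]
-0.6 131 140 142 | -0.55 131 140 141 | -0.5 132 140 142 | -0.45 132 140 143 | -0.4 134 142 143 | -0.35 134 143 142 | -0.3 136 145 142 | -0.25 136 145 141 | -0.2 137 146 141 | -0.15 136 145 139 | -0.1 135 143 136 | -0.05 133 140 132 | 0.0 130 135 128 | 0.05 125 127 125 | 0.1 122 122 124 | 0.15 119 117 123 | 0.2 118 115 129 | 0.25 121 117 142 | 0.3 127 122 162 | 0.35 135 129 182 | 0.4 144 137 203 | 0.45 152 144 214 | 0.5 157 149 212 | 0.55 160 152 208 | 0.6 160 153 200 | 0.65 158 153 184 | 0.7 155 153 168 | 0.75 153 153 154 | 0.8 151 152 146 | 0.85 148 149 143 | 0.9 146 146 141 | 0.95 143 143 138 | 1.0 142 141 137 | 1.05 142 140 138 | 1.1 141 139 138 | 1.15 142 140 139 | 1.2 145 144 141 | 1.25 147 149 144 | 1.3 149 151 146 | 1.35 149 151 146 | 1.4 147 149 145 | 1.45 145 147 144 | 1.5 143 145 143 | 1.55 141 142 141 | 1.6 139 140 139 | 1.65 137 137 138 | 1.7 134 134 136 | 1.75 132 132 134 | 1.8 130 129 132 | 1.85 129 128 131 | 1.9 129 127 129 | 1.95 130 127 126 | 2.0 131 130 124 | 2.05 133 133 122 | 2.1 135 135 120 | 2.15 136 137 118 |
```

servo_tool(
  offset=[
    [0, 2, 0],
    [0, 0, 6],
    [0, 0, 3],
    [0, 0, 3],
    [0, 0, 3],
    [0, 0, 3],
    [0, 0, 2],
    [0, 0, 0],
  ],
  yaw=[0, 0, 0, 0, 0, 0, 0, 0],
)

```text
clock: 12.18
position: [0.4592, 0.1066, 0.2206]
tool_rot: [0.851, 0.526, -0.0, -0.0]
wrist_force: [0.4, -0.1, 0.4]
opening: 0.008
grip_force: 0.0
```

servo_tool(
  offset=[
    [0, 0, 1],
    [0, 0, 1],
    [0, 0, 1],
  ],
  yaw=[0, 0, 0],
)

```text
clock: 12.55
position: [0.4593, 0.1067, 0.2179]
tool_rot: [0.851, 0.526, 0.0, 0.0]
wrist_force: [0.1, -0.7, 3.1]
opening: 0.005
grip_force: 1.4
```

```bash
python3 -c "
from h import *
go(None);a,_=capture('side')
c=proj('side',F(0,.077,.2));M=np.float32([[6,0,-6*c[0]+240],[0,6,-6*c[1]+250]]);cv2.imwrite('pics/c3.png',cv2.warpAffine(a,M,(480,500),flags=cv2.INTER_CUBIC)[...,::-1])"
```

```text
clock 12.55 pos [0.4593 0.1067 0.2179]
R [[0.448, 0.894, 0.0], [0.894, -0.448, -0.0], [0.0, 0.0, -1.0]]
joints [ 0.08  0.18  1.78 -0.    1.18  0.55] F [ 0.1 -0.7  3.1]
bench frame 0.0002 0.077 0.2179
```

View pics/c3.png

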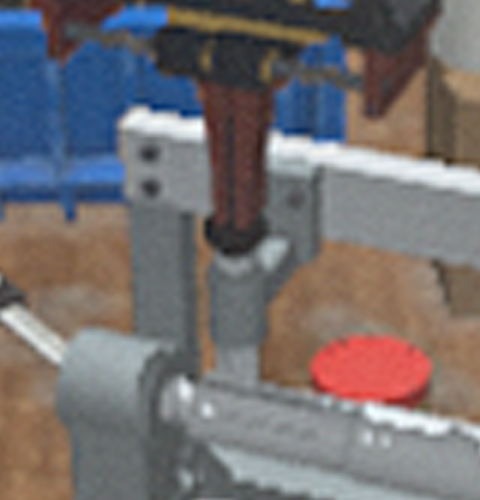

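The fingers (235,230) are on the knob and the plunger has moved nearly down, its blade tip at the shaft (240,380). Now seat it.

servo_tool(
  offset=[
    [0, 0, 1],
    [0, 0, 1],
    [0, 0, 1],
    [0, 0, 1],
    [0, 0, 0],
  ],
  yaw=[0, 0, 0, 0, 0],
)

```text
clock: 13.22
position: [0.4593, 0.1067, 0.2143]
tool_rot: [0.851, 0.526, 0.0, 0.0]
wrist_force: [-2.2, 0.3, 7.2]
opening: 0.008
grip_force: 3.5
```

servo_tool(
  offset=[
    [0, 0, 0.5],
    [0, 0, 0.5],
    [0, 0, 0.5],
    [0, 0, 0],
  ],
  yaw=[0, 0, 0, 0],
)

```text
clock: 13.72
position: [0.4595, 0.1067, 0.2142]
tool_rot: [0.851, 0.526, 0.001, 0.0]
wrist_force: [-5.4, 0.7, 19.4]
opening: 0.005
grip_force: 9.5
```

Hard stop at z = 0.214 with 19 N, which is the home height (a blocked blade would stop at 0.2185). Retreating.

servo_tool(
  offset=[
    [0, 0, -10],
    [0, 0, -30],
    [0, 0, -40],
    [0, 0, -20],
    [0, 0, 0],
    [0, 0, 0],
  ],
  yaw=[0, 0, 0, 0, 0, 0],
)

```text
clock: 14.48
position: [0.4586, 0.1065, 0.3112]
tool_rot: [0.851, 0.526, -0.001, -0.0]
wrist_force: [0.2, 0.5, -0.8]
opening: 0.01
grip_force: 0.0
```

```bash
python3 -c "
from h import *
go(None);a,d=capture('side')
c=proj('side',F(0,.077,.2));M=np.float32([[6,0,-6*c[0]+240],[0,6,-6*c[1]+250]]);cv2.imwrite('pics/c4.png',cv2.warpAffine(a,M,(480,500),flags=cv2.INTER_CUBIC)[...,::-1]);ang()"|cut -c1-900
```

```text
clock 14.475 pos [0.4586 0.1065 0.3112]
R [[0.448, 0.894, -0.002], [0.894, -0.448, -0.0], [-0.001, -0.001, -1.0]]
joints [ 0.08  0.09  1.64 -0.    1.41  0.55] F [ 0.2  0.5 -0.8]
bench frame -0.0002 0.0775 0.3112
-0.6 135 143 145 | -0.55 135 143 146 | -0.5 135 143 146 | -0.45 136 142 146 | -0.4 136 144 146 | -0.35 137 144 146 | -0.3 138 145 146 | -0.25 138 144 146 | -0.2 138 144 145 | -0.15 138 142 144 | -0.1 137 139 142 | -0.05 135 136 139 | 0.0 132 131 136 | 0.05 129 125 132 | 0.1 127 123 129 | 0.15 126 125 127 | 0.2 129 137 131 | 0.25 135 152 141 | 0.3 145 174 159 | 0.35 154 189 178 | 0.4 163 202 198 | 0.45 172 211 216 | 0.5 178 214 225 | 0.55 181 213 231 | 0.6 181 208 233 | 0.65 179 202 229 | 0.7 177 196 221 | 0.75 175 192 213 | 0.8 173 189 207 | 0.85 171 183 208 | 0.9 168 176 211 | 0.95 165 170 213 | 1.0 164 165 212 | 1.05 162 160 208 | 1.1 159 154 205 | 1.15 157 151 194 | 1.2 156 153 180 | 1.25 155 155 163 | 1.3 153 155 153 | 1.35 151 153 148 | 1.4 148 150 146 | 1.45 146 147 145 | 1.5 144 144 143 | 1.55 142 142 142 | 1.6 140 140 140 | 1.65 138 137 139 | 1.7 136 135 138 | 1.75 133 132 136 |
```

View pics/c4.png

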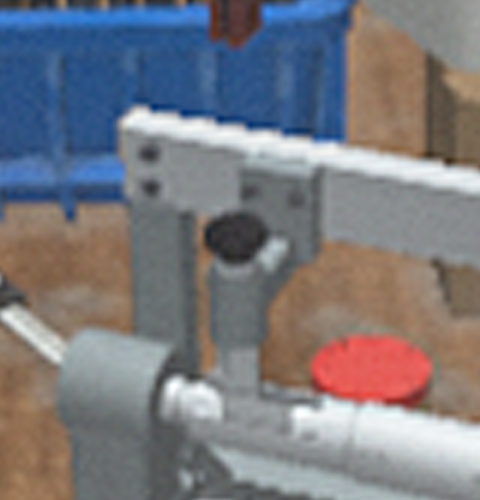

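The knob (237,237) is down on the bridge and the blade (240,390) is in the slot. The hand is clear, so I'm handing in.

```bash
python3 -c "
from station import *
print(sign_off())"
```

```text
the job is handed in; nothing more can be done
None
```

The job is handed in (no verdict came back): I turned the shaft until its keyway faced up, within a few hundredths of a rad by the camera, then pressed the plunger to a hard stop at its home height (0.214 m, 19 N). The hand is clear. The servo can't tilt the hand, so I rolled the barrel with shut fingertips pressed on its top instead of gripping it.

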